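Shut, stack and case the specimen trays

ROBOT

A 6-joint arm with a two-finger parallel gripper is mounted at the origin on the work surface. World frame = base frame: x ahead of the robot, y to its left, z up, the work surface at z = 0. Lengths are in m, angles in rad, forces in N, time in s.
With the tool pointing down it reaches from about 0.25 to 0.775 m from the base axis. Payload 8.9 kg.
Tool frame: the origin (TCP) lies midway between the tips of the shut fingers; the grasp point (between the pads) lies 19 mm behind it; z points along the fingers, y is the line along which they close (so a half turn about z gives the same grasp; the last joint's range is limited). The gripper opens to 85 mm and grips with 20 to 120 N. Pads are 22 mm wide; open, the fingers measure 114 mm over their backs; the gripper's body (76 mm by 85 mm) begins 54 mm behind the grasp point. The pads swing forward as they close: fully open they stand 13 mm farther back than shut.
Start: joints at [0.988, 0.291, -0.153, 1.127, 0, 1.431], TCP at [0.225, 0.474, 0.231] pointing down, gripper open.
Joint ranges: [-2.52, 2.52], [-0.91, 1.74], [-1.3, 1.37], [-1.96, 2.02], [-1.52, 1.47], [-3.14, 3.14]. Speed limits (rad/s): [2.22, 2.22, 2.79, 3.14, 3.14, 3.14].

INTERFACE

Orientations are given as a 3x3 rotation matrix whose columns are the frame's x, y, z axes.
In Python, from cell import * gives the robot as it stands. Calls block until the motion is done:
- move_to(position, orientation): joint-space move of the TCP to a pose.
- servo_line(position, rotation=None, speed=0.15, threshold=None): straight line of the TCP; rotation=None keeps the orientation; speed is the mean speed in m/s. With threshold (N) it stops when the force on the tool has changed by that much, and returns True; else False.
- set_joints(angles): joint-space move.
- command_gripper(opening): finger opening in m; the grip force is fixed at half the most; returns when the fingers have stopped.
- hold(seconds).
- solve_ik(position, orientation): joint angles nearest the present ones, or None.
- camera(name): name is "scene" or "top"; returns (picture, depth): 384x512x3 uint8, red, green, blue; 384x512 float32, m along the optical axis (not along the pixel's ray), 0 where there is no reading.
- get_calibration(name): a dict with "fov_y" (degrees; the focal length in pixels is half the picture's height over the tangent of half this angle, whatever the lens; pixels are square), "cx", "cy" (the principal point, pixels), "extrinsics" (4x4, takes a point from camera to world coordinates). Camera axes: x right, y up, looking along -z (the intrinsics and any distortion apply to the point x, -y, -z); pixel columns grow to the right and rows downward; lengths in m; the calibration is good to about 2 mm. A picture is of the moment at which its call begins. get_calibration takes no time and is no camera call.
A pose or a line that the arm cannot do raises Unreachable and nothing moves.
- job_done(): hands the job in; it is judged then, once.
Readings, each from a call of its own:
- read_t(): time.
- read_qpos(): joint angles.
- read_joint_vel(): joint speeds.
- read_effort(): joint torques, N m.
- read_position(): TCP position.
- read_ee_rot(): TCP orientation.
- read_wrist_force(): force on the tool from outside, world axes, zero at the start.
- read_torque(): the same for the moment, N m.
- read_opening(): finger opening in m.
- read_gripper_force(): force on a finger pad.
Only numpy, scipy, OpenCV 4.12 (cv2) and the standard library are available. Lean on these libraries where they do the work, as an engineer would, in place of code of your own. Each camera call takes 0.05 s, during which the arm holds its last target. There are 200 camera calls.

TASK

Put the specimen trays away: open the storage case, fold every tray's hinged lid shut and stack all the trays on the nest in the case, each the right way round so that its cut corners lie over those below and its skirt drops fully home. Then swing the case's cover shut over the stack; leave the dish and the jar where they stand.

Things in the scene. Friction and masses are not known exactly. Their poses are not given: they have to be found in the camera images.
- tray1: white hinged-lid specimen tray (all alike, about 0.1 kg), 96 x 66 x 17 mm shut, plus the register on its lid. Origin: centre of its underside; x along the 96 mm length, z up. Lid hinge along the +y long side, square corners there; both corners of the -y side are cut at 45 degrees by 16 mm. Base 14 mm high, straight sides to grip across y. None if absent
- tray1_front (a point): middle of tray1's long side with the cut corners, at underside level (33 mm from the origin along -y). The lowest 4.5 mm of the base is a skirt: a 5 mm wall round a hollow, corners cut likewise, that fits over the register below with 2 mm to spare on every side and rests on that lid or rim. The wrong way round, or off the register, it stays 4 mm too high
- tray1_lid (a joint): lid of tray1: 0 shut, grows as it opens, stop at 2.0 rad. 65 mm wide, 3 mm thick, hinged 14 mm above the underside; on top an 82 x 52 mm register, 4 mm high, its corners cut likewise, so trays stack every 17 mm. Light hinge: stays put near upright, falls shut below about 1.2 rad; pushed over from behind by a fingertip it shuts and hardly moves the tray
- tray2: white hinged-lid specimen tray (all alike, about 0.1 kg), 96 x 66 x 17 mm shut, plus the register on its lid. Origin: centre of its underside; x along the 96 mm length, z up. Lid hinge along the +y long side, square corners there; both corners of the -y side are cut at 45 degrees by 16 mm. Base 14 mm high, straight sides to grip across y. None if absent
- tray2_front (a point): middle of tray2's long side with the cut corners, at underside level (33 mm from the origin along -y). The lowest 4.5 mm of the base is a skirt: a 5 mm wall round a hollow, corners cut likewise, that fits over the register below with 2 mm to spare on every side and rests on that lid or rim. The wrong way round, or off the register, it stays 4 mm too high
- tray2_lid (a joint): lid of tray2: 0 shut, grows as it opens, stop at 2.0 rad. 65 mm wide, 3 mm thick, hinged 14 mm above the underside; on top an 82 x 52 mm register, 4 mm high, its corners cut likewise, so trays stack every 17 mm. Light hinge: stays put near upright, falls shut below about 1.2 rad; pushed over from behind by a fingertip it shuts and hardly moves the tray
- tray3: white hinged-lid specimen tray (all alike, about 0.1 kg), 96 x 66 x 17 mm shut, plus the register on its lid. Origin: centre of its underside; x along the 96 mm length, z up. Lid hinge along the +y long side, square corners there; both corners of the -y side are cut at 45 degrees by 16 mm. Base 14 mm high, straight sides to grip across y. None if absent
- tray3_front (a point): middle of tray3's long side with the cut corners, at underside level (33 mm from the origin along -y). The lowest 4.5 mm of the base is a skirt: a 5 mm wall round a hollow, corners cut likewise, that fits over the register below with 2 mm to spare on every side and rests on that lid or rim. The wrong way round, or off the register, it stays 4 mm too high
- tray3_lid (a joint): lid of tray3: 0 shut, grows as it opens, stop at 2.0 rad. 65 mm wide, 3 mm thick, hinged 14 mm above the underside; on top an 82 x 52 mm register, 4 mm high, its corners cut likewise, so trays stack every 17 mm. Light hinge: stays put near upright, falls shut below about 1.2 rad; pushed over from behind by a fingertip it shuts and hardly moves the tray
- tray4: white hinged-lid specimen tray (all alike, about 0.1 kg), 96 x 66 x 17 mm shut, plus the register on its lid. Origin: centre of its underside; x along the 96 mm length, z up. Lid hinge along the +y long side, square corners there; both corners of the -y side are cut at 45 degrees by 16 mm. Base 14 mm high, straight sides to grip across y. None if absent
- tray4_front (a point): middle of tray4's long side with the cut corners, at underside level (33 mm from the origin along -y). The lowest 4.5 mm of the base is a skirt: a 5 mm wall round a hollow, corners cut likewise, that fits over the register below with 2 mm to spare on every side and rests on that lid or rim. The wrong way round, or off the register, it stays 4 mm too high
- tray4_lid (a joint): lid of tray4: 0 shut, grows as it opens, stop at 2.0 rad. 65 mm wide, 3 mm thick, hinged 14 mm above the underside; on top an 82 x 52 mm register, 4 mm high, its corners cut likewise, so trays stack every 17 mm. Light hinge: stays put near upright, falls shut below about 1.2 rad; pushed over from behind by a fingertip it shuts and hardly moves the tray
- case: storage case fixed to the bench: aluminium box 138 x 130 mm outside, 132 x 124 mm inside, walls 30 mm high, with a clear cover hinged on its +x wall. Origin: centre of its underside; x towards the hinge, z up. On its floor is the grey nest, 96 x 66 mm, two cut corners on its -y side, with a register as on the trays' lids. A seated tray has the case's yaw
- nest (a point): centre of the nest, at the level of its rim (12 mm above the bench, under the 4 mm register): the lowest tray's origin comes here when seated, the next ones' 17, 34 and 51 mm higher. 3 mm from the case's origin towards the hinge; axes as the case
- nest_front (a point): middle of the nest's long side with the cut corners, 33 mm from the nest's centre along the case's -y
- case_hinge (a point): middle of the cover's hinge line: 69 mm from the case's origin along its +x, 30 mm above the bench; the hinge line runs along the case's y
- cover (a joint): cover of the case: 0 shut, grows as it opens, stop at 1.75 rad, leaning back. Starts shut, or nearly. Clear panes, aluminium edges, 138 x 130 x 62 mm, open below, 0.26 kg. It balances at about 1.1 rad: opened beyond about 1.4 it sinks back to its stop, below about 0.8 it sinks shut, each in two or three seconds, slowed by its hinge
- cover_tab (a point): middle of the upper face of the cover's lift tab, a plate 30 mm long, 50 mm wide, 4 mm thick sticking out of the shut cover's near side 73 to 77 mm above the bench; shut, this point is 153 mm nearer than the hinge line and 47 mm above it. The tab can be pinched from above by its two side edges, 50 mm apart, and carried round the hinge. Cover open: the tab stands up on top
- dish: bystander: glass dish with white filter paper, 70 mm across, 13 mm high; origin at the centre of its underside
- jar: bystander: amber glass jar, 44 mm across, 75 mm high; origin at the centre of its underside
Not all that is in view belongs to the job. What is shaped like the tray4 but blue or red is not meant.

How it is judged:
By the outcome, as a careful person would: the job done as asked, in the order asked, and still so for the second after the job is handed in, with the robot touching nothing.
Of tray1, tray2, tray3, tray4 only 3 to 4 are there at a start; the rules pass over those that are not, and their reading is None.
At some moment in a run one of tray1, tray2, tray3, tray4 may be knocked a few centimetres aside while the robot is not near it.
It also fails if it takes over 210 s, if anything falls off the work surface, if the arm or the gripper's body presses on something with over 40 N, if the wrist force passes 120 N, or if a joint passes its speed limit or range.

## Working session

There is one attempt and no reset: what is moved stays moved. The work goes in short steps, each a Python script; the robot and the scene stay as the last script left them, time stands still between calls to the robot, and variables do not carry over. Pictures are saved under pics/ and viewed, at most 14 in all, crops included, and the job is handed in when it is done.

```bash
ls; mkdir -p pics
python3 - <<'E'
from cell import *
import cv2,numpy as np
for n in ("scene","top"):
    p,d=camera(n); cv2.imwrite(f"pics/{n}0.png",cv2.resize(p[:,:,::-1],(800,600),interpolation=cv2.INTER_CUBIC)); np.savez(f"{n}0.npz",p=p,d=d)
    c=get_calibration(n); print(n,c)
print(read_t())
E
```

```text
pics
scene {'fov_y': 55.62417898156806, 'cx': 251.60751192848505, 'cy': 189.67936538211322, 'extrinsics': array([[-0.62157874, -0.44663904,  0.64354753,  1.04460055],
       [ 0.78329407, -0.36433962,  0.5036934 ,  0.51377698],
       [ 0.00950073,  0.81717208,  0.57631548,  0.60232168],
       [ 0.        ,  0.        ,  0.        ,  1.        ]])}
top {'fov_y': 50.579036678561856, 'cx': 259.6078789694174, 'cy': 197.95537620214802, 'extrinsics': array([[ 0.01764451,  0.99588224, -0.08892266,  0.36753835],
       [-0.99962453,  0.01943545,  0.01931496,  0.07813424],
       [ 0.02096368,  0.08854847,  0.99585124,  1.32267064],
       [ 0.        ,  0.        ,  0.        ,  1.        ]])}
0.1
```

View pics/scene0.png

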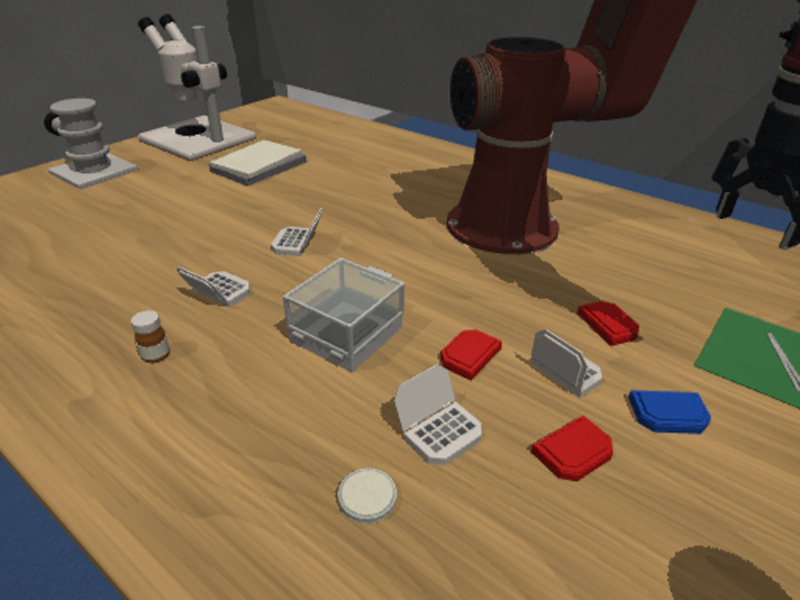

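View pics/top0.png

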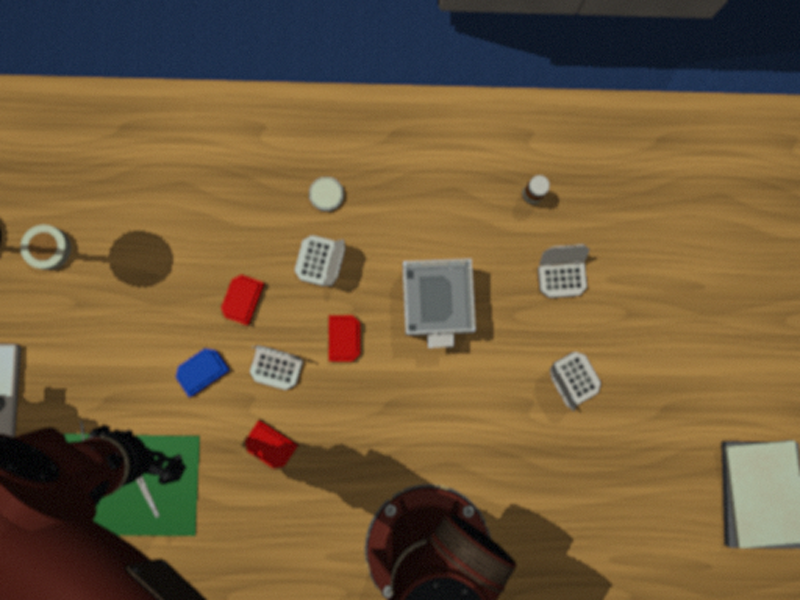

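Scene and top view agree. Four white trays stand with open lids, at about (320,260), (277,368), (564,275) and (576,380) in the top view. Look-alikes are the red ones at (243,300), (345,338), (270,444) and the blue one at (203,372). The case is at (440,297), with its tab at (440,340) facing the robot. The dish is at (326,194), the jar at (538,188).

```bash
cat > h.py <<'E'
from cell import *
import numpy as np, cv2
def calib(n):
    c=get_calibration(n); return 192/np.tan(np.radians(c["fov_y"]/2)),c["cx"],c["cy"],np.array(c["extrinsics"])
def cloud(n,d):
    f,cx,cy,E=calib(n); v,u=np.mgrid[0:384,0:512]
    P=np.stack([(u-cx)/f*d,-(v-cy)/f*d,-d],-1)
    W=P@E[:3,:3].T+E[:3,3]; W[d<=0]=np.nan; return W
def project(n,X):
    f,cx,cy,E=calib(n); P=(np.atleast_2d(X)-E[:3,3])@E[:3,:3]
    return np.stack([cx+f*P[:,0]/-P[:,2],cy-f*P[:,1]/-P[:,2]],-1)
def blobs(p,d,n,zmin=.006,A=25):
    """height blobs on the bench with colour"""
    W=cloud(n,d); m=(W[...,2]>zmin)&(W[...,2]<.15)&(W[...,0]>.2)&(W[...,0]<.8)&(abs(W[...,1])<.42)
    k,l,s,c=cv2.connectedComponentsWithStats(m.astype(np.uint8),connectivity=4)
    return [(W[l==i],p[l==i],l==i) for i in range(1,k) if s[i,4]>A]
E
python3 - <<'E'
from h import *
for n in("top","scene"):
    z=np.load(n+"0.npz"); W=cloud(n,z["d"])
    b=W[(abs(W[...,2])<.01)&(W[...,0]>.3)&(W[...,0]<.7)&(abs(W[...,1])<.35)]
    print(n,"bench z",np.median(b[:,2]),b[:,2].std())
    for P,c,m in blobs(z["p"],z["d"],n):
        r=cv2.minAreaRect(P[(P[:,2]<.02)][:,:2].astype(np.float32)*1000) if (P[:,2]<.02).sum()>10 else None
        L=P[P[:,2]>.024]
        v,u=np.nonzero(m)
        print(len(P),"px",(u.mean()*800/512).round(),(v.mean()*800/512).round(),"ctr",np.median(P,0).round(3),"zmax",np.percentile(P[:,2],98).round(3),"rgb",np.median(c,0),"rect",None if r is None else np.round([*r[0],*r[1],r[2]]),"lid",L.mean(0).round(3) if len(L)>4 else None)
E
```

```text
top bench z -0.00026193698525800446 0.0028259146739027024
222 px 535.0 189.0 ctr [ 0.732 -0.205  0.072] zmax 0.079 rgb [149.5 143.  126.5] rect [ 729. -199.   42.   17.   39.] lid [ 0.734 -0.206  0.063]
370 px 325.0 192.0 ctr [0.728 0.226 0.013] zmax 0.019 rgb [178. 185. 159.] rect [728. 225.  69.  69.   4.] lid None
784 px 319.0 259.0 ctr [0.584 0.235 0.015] zmax 0.071 rgb [138. 139. 129.] rect [588. 246.  70.  99.  77.] lid [0.576 0.198 0.051]
912 px 563.0 269.0 ctr [ 0.573 -0.27   0.016] zmax 0.071 rgb [125. 121. 109.] rect [ 557. -272.   71.  100.    5.] lid [ 0.604 -0.268  0.049]
2221 px 438.0 298.0 ctr [ 0.501 -0.01   0.091] zmax 0.097 rgb [119. 123. 121.] rect None lid [ 0.5   -0.009  0.09 ]
545 px 242.0 297.0 ctr [0.503 0.389 0.019] zmax 0.026 rgb [176.  21.  18.] rect [503. 394.  66.  96.  71.] lid [0.495 0.393 0.025]
599 px 343.0 337.0 ctr [0.426 0.18  0.019] zmax 0.026 rgb [169.  17.  14.] rect [425. 179.  94.  65.   1.] lid [0.422 0.181 0.025]
668 px 275.0 366.0 ctr [0.363 0.317 0.014] zmax 0.077 rgb [143. 143. 133.] rect [357. 319.  97.  65.  77.] lid [0.392 0.307 0.068]
[... 925 characters left out ...]
0.075 rgb [120. 114. 103.] rect [ 743. -195.   20.   44.   67.] lid [ 0.742 -0.198  0.055]
1024 px 564.0 361.0 ctr [0.393 0.325 0.041] zmax 0.078 rgb [87. 83. 79.] rect [360. 322.  97.  70.  77.] lid [0.395 0.316 0.053]
749 px 469.0 351.0 ctr [0.434 0.189 0.019] zmax 0.022 rgb [180.  32.  29.] rect [425. 183.  98.  66.   1.] lid None
2169 px 434.0 415.0 ctr [0.586 0.221 0.015] zmax 0.07 rgb [162. 156. 148.] rect [586. 247.  72.  99.  77.] lid [0.578 0.201 0.048]
1086 px 570.0 446.0 ctr [0.517 0.393 0.02 ] zmax 0.022 rgb [175.  28.  26.] rect [502. 397.  67.  98.  72.] lid None
1012 px 366.0 494.0 ctr [0.73  0.23  0.013] zmax 0.015 rgb [201. 194. 172.] rect [728. 229.  71.  71.  57.] lid None
```

```bash
cat >> h.py <<'E'
from scipy.optimize import minimize
def rectfit(n,mask,z,L,Wd,x0):
    """sub-pixel pose (x,y,yaw) of a flat L x Wd rectangle at height z: match of mask with projected rectangle (supersampled)"""
    v,u=np.nonzero(mask); S=8
    r0,r1,c0,c1=v.min()-6,v.max()+7,u.min()-6,u.max()+7
    M=mask[r0:r1,c0:c1].astype(float)
    def poly(q): 
        c,s=np.cos(q[2]),np.sin(q[2]); k=np.array([[1,1],[1,-1],[-1,-1],[-1,1]])*[L/2,Wd/2]
        return np.c_[k@np.array([[c,s],[-s,c]])+q[:2],[z]*4]
    def cost(q):
        a=((project(n,poly(q))-[c0,r0]+.5)*S-.5)*16
        im=np.zeros((M.shape[0]*S,M.shape[1]*S),np.uint8); cv2.fillPoly(im,[np.round(a).astype(np.int32)],255,shift=4)
        return ((cv2.resize(im,M.shape[::-1],interpolation=cv2.INTER_AREA)/255.-M)**2).sum()
    s=np.array(x0)+np.array([[0,0,0],[.006,0,0],[0,.006,0],[0,0,.06]])
    o=minimize(cost,x0,method="Nelder-Mead",options=dict(initial_simplex=s,xatol=1e-5,fatol=1e-3)); return o.x,o.fun
E
python3 - <<'E'
from h import *
z=np.load("top0.npz"); W=cloud("top",z["d"])
m=(W[...,2]>.083)&(W[...,2]<.11)&(abs(W[...,0]-.5)<.12)&(abs(W[...,1]+.01)<.1)
m=cv2.morphologyEx(m.astype(np.uint8),cv2.MORPH_OPEN,np.ones((3,3)))>0
P=W[m]; print(m.sum(),P.min(0),P.max(0),np.median(P,0))
x,f=rectfit("top",m,.092,.138,.130,[.5,-.01,0]); print(x,f)
t=(W[...,2]>.06)&(W[...,2]<.083)&(W[...,0]<x[0]-.065)&(W[...,0]>.38)&(abs(W[...,1]+.01)<.05); T=W[t]; print("tab",T.mean(0),T.min(0),T.max(0))
z2=np.load("scene0.npz"); 
cv2.imwrite("pics/case.png",cv2.hconcat([cv2.resize(z["p"][150:240,240:330,::-1],(400,400)),cv2.resize(z2["p"][150:250,165:265,::-1],(400,400))]))
R=np.c_[[0,1,0],[1,0,0],[0,0,-1]]
from math import *
def tool(a,s=1): # approach dir (cos a,0,-sin a), y closing axis = world y*s
    zz=np.array([cos(a),0,-sin(a)]); yy=np.array([0,s,0]); return np.c_[np.cross(yy,zz),yy,zz]
for s in(1,-1):
  for a in(30,45,60,90):
    for p in ([.4,-.01,.06],[.45,-.01,.2],[.6,-.01,.17]):
        q=solve_ik(p,tool(radians(a),s)); print(s,a,p,None if q is None else np.round(q,2))
E
```

```text
2025 [ 0.43470714 -0.07928758  0.08401983] [0.58194295 0.06093736 0.10019406] [ 0.5068549  -0.00834127  0.0917167 ]
[ 0.50652403 -0.00850818  0.0509176 ] 89.66114571318724
tab [ 0.42281034 -0.01426239  0.07671422] [ 0.40853544 -0.03761658  0.07076624] [0.43727725 0.00899563 0.08299271]
1 30 [0.4, -0.01, 0.06] None
1 30 [0.45, -0.01, 0.2] None
1 30 [0.6, -0.01, 0.17] [-0.26  0.33 -1.28 -1.07  0.23 -0.13]
1 45 [0.4, -0.01, 0.06] None
1 45 [0.45, -0.01, 0.2] [-0.38 -0.32 -1.22 -0.08  0.27 -0.28]
1 45 [0.6, -0.01, 0.17] [-0.22  0.11 -1.   -0.32  0.16 -0.16]
1 60 [0.4, -0.01, 0.06] [-0.35  0.05 -1.29 -0.27  0.17 -0.31]
1 60 [0.45, -0.01, 0.2] [-0.29 -0.21 -0.94  0.34  0.14 -0.25]
1 60 [0.6, -0.01, 0.17] [-0.19  0.14 -0.7   0.21  0.09 -0.17]
1 90 [0.4, -0.01, 0.06] [-0.21  0.26 -0.73  0.59  0.   -0.21]
1 90 [0.45, -0.01, 0.2] [-0.18  0.17 -0.4   1.    0.   -0.18]
1 90 [0.6, -0.01, 0.17] [-0.14  0.47 -0.05  1.05  0.   -0.14]
-1 30 [0.4, -0.01, 0.06] None
-1 30 [0.45, -0.01, 0.2] None
-1 30 [0.6, -0.01, 0.17] [-0.26  0.33 -1.28 -1.07  0.23  3.01]
-1 45 [0.4, -0.01, 0.06] None
-1 45 [0.45, -0.01, 0.2] [-0.38 -0.32 -1.22 -0.08  0.27  2.87]
-1 45 [0.6, -0.01, 0.17] [-0.22  0.11 -1.   -0.32  0.16  2.98]
-1 60 [0.4, -0.01, 0.06] [-0.35  0.05 -1.29 -0.27  0.17  2.83]
-1 60 [0.45, -0.01, 0.2] [-0.29 -0.21 -0.94  0.34  0.14  2.89]
-1 60 [0.6, -0.01, 0.17] [-0.19  0.14 -0.7   0.21  0.09  2.98]
-1 90 [0.4, -0.01, 0.06] [-0.21  0.26 -0.73  0.59  0.    2.93]
-1 90 [0.45, -0.01, 0.2] [-0.18  0.17 -0.4   1.    0.    2.96]
-1 90 [0.6, -0.01, 0.17] [-0.14  0.47 -0.05  1.05  0.    3.  ]
```

View pics/case.png

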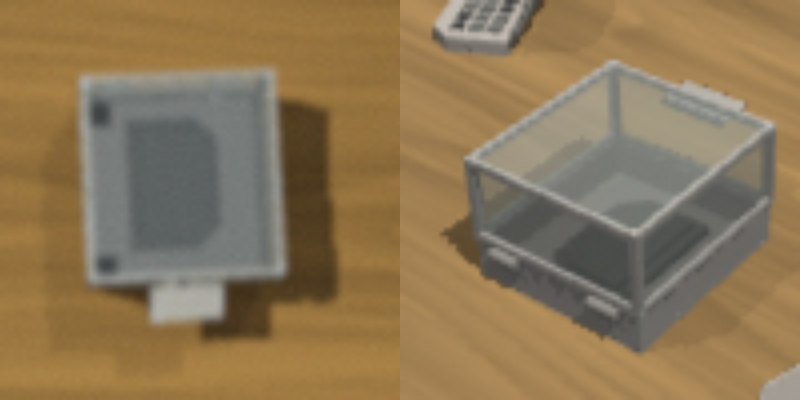

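Case centre is (0.5065,-0.0085), yaw 0.05. The tab measures (0.4228,-0.0143,0.077) against (0.4226,-0.0128) expected, and the nest's cut corners are on the right (-y). I'll open the cover by its tab.

```bash
cat >> h.py <<'E'
from math import *
CX,CY,CYAW=.5065,-.0085,.051
Rz=lambda a:np.array([[cos(a),-sin(a),0],[sin(a),cos(a),0],[0,0,1]])
def cw(p): return Rz(CYAW)@np.array(p)+[CX,CY,0]      # case -> world
def ctool(a): # approach (cos a,0,-sin a) in the case frame, closing along case y
    zz=np.array([cos(a),0,-sin(a)]); yy=np.array([0,1.,0]); return Rz(CYAW)@np.c_[np.cross(yy,zz),yy,zz]
def tabpose(th,a,adv,r=0): # TCP when cover open by th; r: extra along tab outward
    c,s=cos(th),sin(th); v=np.array([-.153-r,.045]); x,z=c*v[0]+s*v[1],-s*v[0]+c*v[1]
    return cw([.069+x+adv*cos(a),0,.030+z-adv*sin(a)]),ctool(a)
E
cat > open.py <<'E'
from h import *
th=np.linspace(0,1.5,13); aa=np.radians(np.linspace(68,112,13))
for t,a in zip(th,aa):
    q=solve_ik(*tabpose(t,a,.012)); print(round(t,2),None if q is None else np.round(q,2))
command_gripper(.066)
a=aa[0]
move_to(*tabpose(0,a,-.10)); servo_line(tabpose(0,a,.012)[0],speed=.12)
command_gripper(.04); print("open",read_opening(),read_gripper_force())
for t,a in zip(th[1:],aa[1:]):
    servo_line(*tabpose(t,a,.012),speed=.10)
    print(round(t,2),round(read_opening(),4),np.round(read_wrist_force(),1))
import sys
p,d=camera("scene"); cv2.imwrite("pics/open1.png",p[:,:,::-1]); print(read_t())
E
python3 open.py
```

```text
0.0 [-0.3   0.09 -1.07  0.05  0.13 -0.33]
0.12 [-0.27  0.08 -0.96  0.23  0.1  -0.31]
0.25 [-0.25  0.09 -0.85  0.38  0.07 -0.29]
0.38 [-0.22  0.13 -0.73  0.53  0.05 -0.27]
0.5 [-0.2   0.17 -0.61  0.66  0.03 -0.25]
0.62 [-0.18  0.23 -0.49  0.79  0.01 -0.23]
0.75 [-0.17  0.29 -0.36  0.92  0.   -0.22]
0.88 [-0.15  0.37 -0.23  1.04 -0.01 -0.2 ]
1.0 [-0.14  0.45 -0.1   1.16 -0.02 -0.19]
1.12 [-0.13  0.53  0.05  1.28 -0.03 -0.17]
1.25 [-0.11  0.63  0.2   1.4  -0.04 -0.16]
1.38 [-0.11  0.73  0.37  1.53 -0.05 -0.15]
1.5 [-0.1   0.84  0.56  1.66 -0.06 -0.14]
open 0.04797541394334629 58.31948697566986
0.12 0.048 [-0.  -5.1 -4.5]
0.25 0.0477 [ 1.9 -6.1 -4. ]
0.38 0.0477 [ 4.5 -5.5 -7.5]
0.5 0.0476 [  8.4  -4.9 -10.6]
0.62 0.0477 [  6.2  -5.6 -13.2]
0.75 0.0472 [  2.4  -5.2 -10.8]
0.88 0.0472 [ 1.5 -5.  -8.2]
1.0 0.0472 [ 1.5 -3.9 -8.9]
1.12 0.0472 [ 0.4 -2.5 -9.9]
1.25 0.0473 [ -1.1  -1.2 -10.3]
1.38 0.0467 [-1.9  2.1 -4.8]
1.5 0.0466 [ -2.    3.8 -10.2]
7.85
```

View pics/open1.png

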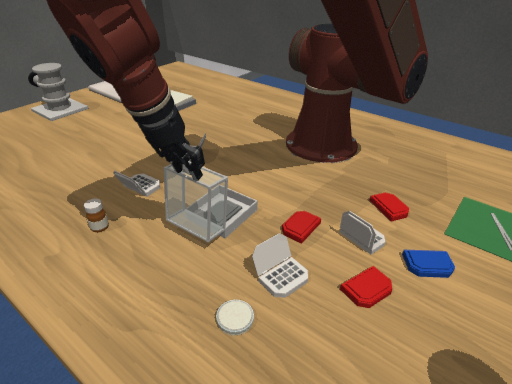

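Cover is open; releasing it, then fold the lids.

```bash
cat >> h.py <<'E'
def opentrays(n="top"):
    p,d=camera(n); out=[]
    for P,c,m in blobs(p,d,n):
        B=P[P[:,2]<.02]; L=P[P[:,2]>.024]; col=np.median(c,0)
        if len(B)<100 or len(L)<15 or np.ptp(col)>40: continue
        (x,y),(w,h),a=cv2.minAreaRect(B[:,:2].astype(np.float32)*1000)
        if not(55<min(w,h)<85 and 85<max(w,h)<115): continue
        a=radians(a)+(0 if w<h else pi/2); ty=np.array([cos(a),sin(a)]); c0=np.array([x,y])/1000
        if ty@(L[:,:2].mean(0)-c0)<0: ty=-ty
        c0=c0-ty*(min(w,h)/2000-.033); out.append((c0,ty,ty@(L[:,:2].mean(0)-c0),L[:,2].max()))
    return out
DOWN=np.c_[[-1.,0,0],[0,1,0],[0,0,-1]]
E
python3 - <<'E'
from h import *
command_gripper(.07)
p=tabpose(1.5,np.radians(112),-.07)[0]; servo_line(p,speed=.2)
p[2]=.3; move_to([.45,0,.33],DOWN); command_gripper(0)
hold(1.0)
move_to([.30,0,.30],DOWN)
tr=opentrays(); tr.sort(key=lambda t:-t[0][1])
for t in tr: print(t)
for c,ty,_,_ in tr:
    at=lambda s,z:[*(c+ty*s),z]
    print(c,solve_ik(at(.095,.05),DOWN) is not None)
np.save("tr.npy",np.array([np.r_[c,ty] for c,ty,_,_ in tr])); print(read_t())
p,d=camera("scene"); cv2.imwrite("pics/s2.png",p[:,:,::-1])
E
```

```text
(array([0.35759024, 0.31963498]), array([ 0.97390947, -0.22693686]), np.float64(0.03676518587329302), np.float64(0.08353210274465406))
(array([ 0.35533145, -0.30656076]), array([-0.47600314,  0.87944358]), np.float64(0.05269788249116746), np.float64(0.07538453770921572))
[0.35759024 0.31963498] True
[ 0.35533145 -0.30656076] True
12.3417
```

View pics/s2.png

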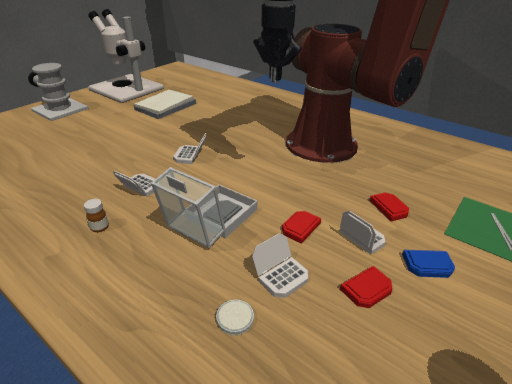

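Run:
```python
from h import *
T=np.load("tr.npy"); r=radians
C,D=T[0],T[1]; A=np.array([.588,.248,cos(r(257)),sin(r(257))]); B=np.array([.5545,-.272,cos(r(5)),sin(r(5))])
for k,t in zip("DBAC",(D,B,A,C)):
    c,ty=t[:2],t[2:]; at=lambda s,z:[*(c+ty*s),z]
    if k=="A": move_to([.45,0,.33],DOWN)
    move_to(at(.10,.16 if k in"DC" else .2),DOWN); servo_line(at(.10,.052),speed=.25)
    servo_line(at(.0,.052),speed=.12); F=read_wrist_force()
    servo_line(at(.03,.14),speed=.3); print(k,np.round(F,1),read_t())
move_to([.30,.10,.30],DOWN)
for n in("top","scene"):
    p,d=camera(n); np.savez(n+"1.npz",p=p,d=d)
    if n=="scene": cv2.imwrite("pics/s3.png",p[:,:,::-1])
```

```text
D [-0.4 -0.3  0.8] 15.4333
B [ 0.7  0.2 -0. ] 18.8333
A [ 0.3  0.2 -0. ] 23.2667
C [-0.1 -0.4 -0.2] 25.9417
```

View pics/s3.png

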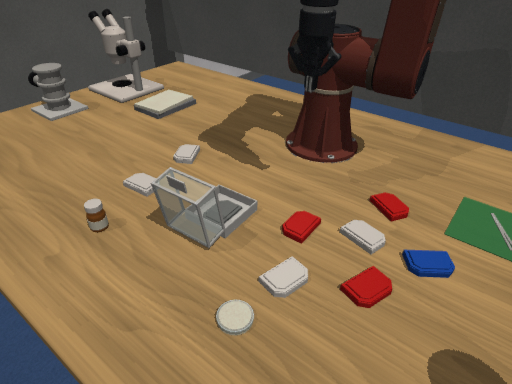

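All four lids are shut (scene 144,183; 187,153; 284,276; 363,235). Next: precise pose fits and a crop of the nest.

```bash
cat >> h.py <<'E'
def hexa(L,W,cut,z): # cut corners on -y
    return np.array([[L/2,W/2,z],[-L/2,W/2,z],[-L/2,-W/2+cut,z],[-L/2+cut,-W/2,z],[L/2-cut,-W/2,z],[L/2,-W/2+cut,z]])
TRAY=np.r_[hexa(.096,.066,.016,0),hexa(.096,.066,.016,.014),hexa(.096,.065,.016,.017),hexa(.082,.052,.016,.021)]
def softmask(p):
    h=cv2.cvtColor(np.ascontiguousarray(p),cv2.COLOR_RGB2HSV).astype(float); s=h[...,1]/255
    return np.clip((.45-s)/.25,0,1)
def hullfit(n,p,pts,x0,win=.075,M=None):
    """pose x,y,yaw of a convex solid on the bench from its silhouette"""
    M=softmask(p) if M is None else M; S=8; c=project(n,[[x0[0],x0[1],.01]])[0]; f,_,_,E=calib(n)
    w=int(win*f/abs((np.array([x0[0],x0[1],0])-E[:3,3])@E[:3,2])); c0,r0=int(c[0])-w,int(c[1])-w; M=M[r0:r0+2*w,c0:c0+2*w]
    def im(q):
        a=((project(n,pts@Rz(q[2]).T+[q[0],q[1],0])-[c0,r0]+.5)*S-.5)*16
        g=np.zeros((2*w*S,2*w*S),np.uint8); cv2.fillConvexPoly(g,cv2.convexHull(np.round(a).astype(np.int32)),255,shift=4)
        return cv2.resize(g,(2*w,2*w),interpolation=cv2.INTER_AREA)/255.
    best=None
    for _ in range(2):
        s=np.array(x0)+np.array([[0,0,0],[.008,0,0],[0,.008,0],[0,0,.15]])
        o=minimize(lambda q:((im(q)-M)**2).sum(),x0,method="Nelder-Mead",options=dict(initial_simplex=s,xatol=1e-5,fatol=1e-3)); x0=o.x
    return o.x,o.fun/M.sum()
E
python3 - <<'E'
from h import *
r=radians
g={"A":[.588,.248,r(257-90)],"B":[.5545,-.272,r(5-90)],"C":[.3576,.3196,atan2(-.227,.974)-pi/2],"D":[.3553,-.3066,atan2(.879,-.476)-pi/2]}
for n in("top","scene"):
    z=np.load(n+"1.npz")
    for k in g:
        x,f=hullfit(n,z["p"],TRAY,g[k]); x2,f2=hullfit(n,z["p"],TRAY,[x[0],x[1],x[2]+pi]); print(n,k,x.round(4),round(f,3),"flipped",round(f2,3))
z=np.load("top1.npz")["p"]; c=lambda a,b:cv2.resize(a[b[1]-32:b[1]+32,b[0]-32:b[0]+32,::-1],(390,390),interpolation=cv2.INTER_CUBIC)
cv2.imwrite("pics/c1.png",cv2.hconcat([c(z,(281,190)),c(z,(205,167))]))
E
```

```text
top A [0.5868 0.2468 2.9148] 0.008 flipped 0.069
top B [ 0.5532 -0.275  -1.4809] 0.006 flipped 0.067
top C [ 0.3562  0.3193 -1.8409] 0.011 flipped 0.068
top D [ 0.3538 -0.3075  0.5161] 0.005 flipped 0.068
scene A [0.5872 0.2498 2.9143] 0.016 flipped 0.102
scene B [ 0.5532 -0.2686 -1.4774] 0.305 flipped 0.33
scene C [ 0.3573  0.3223 -1.8251] 0.003 flipped 0.082Traceback (most recent call last):
  File "<stdin>", line 7, in <module>
  File "h.py", line 70, in hullfit
    o=minimize(lambda q:((im(q)-M)**2).sum(),x0,method="Nelder-Mead",options=dict(initial_simplex=s,xatol=1e-5,fatol=1e-3)); x0=o.x
    res = _minimize_neldermead(fun, x0, args, callback, bounds=bounds,
                               **options)
    fxcc = func(xcc)
    fx = function(np.copy(x), *(wrapper_args + args))
  File "h.py", line 70, in <lambda>
    o=minimize(lambda q:((im(q)-M)**2).sum(),x0,method="Nelder-Mead",options=dict(initial_simplex=s,xatol=1e-5,fatol=1e-3)); x0=o.x
                          ~~^^^
  File "h.py", line 64, in im
    a=((project(n,pts@Rz(q[2]).T+[q[0],q[1],0])-[c0,r0]+.5)*S-.5)*16
        ~~~~~~~^^^^^^^^^^^^^^^^^^^^^^^^^^^^^^^^
  File "h.py", line 10, in project
    f,cx,cy,E=calib(n); P=(np.atleast_2d(X)-E[:3,3])@E[:3,:3]
              ~~~~~^^^
  File "h.py", line 4, in calib
    c=get_calibration(n); return 192/np.tan(np.radians(c["fov_y"]/2)),c["cx"],c["cy"],np.array(c["extrinsics"])
ValueError: time passes only in moves, steps and waits
```

```bash
sed -i 's/^def calib/from functools import lru_cache\n@lru_cache\ndef calib/' h.py
python3 - <<'E'
from h import *
z=np.load("top1.npz")["p"]; c=lambda a,b:cv2.resize(a[b[1]-32:b[1]+32,b[0]-32:b[0]+32,::-1],(390,390),interpolation=cv2.INTER_NEAREST)
cv2.imwrite("pics/c1.png",cv2.hconcat([c(z,(281,190)),c(z,(205,167))]))
print(z[195,258:305].mean(-1).astype(int)); print(z[160:216,278].mean(-1).astype(int))
E
```

```text
[115 127 127 111  99  99 122 164 181 182 169 124  94  82  90  95  92  95
  93  93  92  94  94  93  90  93  93  93  88  81  83  90 117 156 173 175
 170 163 158 147 134 138 104  67  64  85 104]
[106 108 109 107 109 109 108 110 115 114 112  97  98 130 157 157 132  99
  79  77  82  85  84  84  84  82  88  89  92  93  94  92  94  92  92  92
  94  95  96  95  93  95  90  81  78  94 131 161 176 176 178 174 157 114
  77  80]
```

View pics/c1.png

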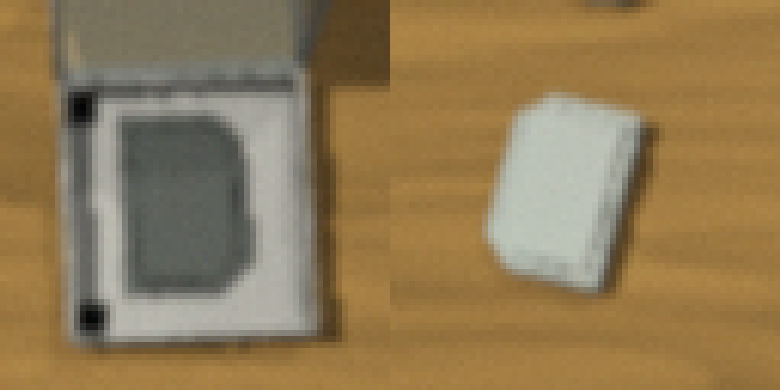

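Run:
```python
from h import *
r=radians
p=np.load("top1.npz")["p"]
NEST=np.r_[hexa(.096,.066,.016,.004),hexa(.096,.066,.016,.012),hexa(.082,.052,.016,.016)]
k=np.array([[1,1],[1,-1],[-1,-1],[-1,1]])*[.057,.044]
c=cw([.003,0,0]); R=np.c_[k,[.008]*4]@Rz(CYAW).T+[c[0],c[1],0]
w=np.zeros(p.shape[:2],np.uint8); cv2.fillConvexPoly(w,np.round(project("top",R)).astype(np.int32),1)
for hi in (135,145,155):
    M=np.clip((hi-p.mean(-1))/30+.0,0,1)*w
    print(hi,hullfit("top",p,NEST,[c[0],c[1],CYAW],M=M)); 
print("from cover",c)
z=np.load("scene1.npz")["p"]
x,f=hullfit("scene",z,TRAY,[.3538,-.3075,.5161],win=.065); print("scene D",x,f)
x,f=hullfit("scene",z,TRAY,[.5532,-.273,-1.481],win=.062); print("scene B",x,f)
```

```text
135 (array([ 0.50914814, -0.01029664,  0.08146184]), np.float64(0.022038367801942668))
145 (array([ 0.50924566, -0.01028116,  0.08630198]), np.float64(0.03492221240614716))
155 (array([ 0.50931913, -0.01019826,  0.10117353]), np.float64(0.07115805486688433))
from cover [ 0.5094961  -0.00834707  0.        ]
scene D [ 0.35456644 -0.30260085  0.51322748] 0.07648253265770143
scene B [ 0.55300007 -0.26861224 -1.46849066] 0.17467126808328282
```

Run:
```python
from h import *
k=np.array([[1,1],[1,-1],[-1,-1],[-1,1]])*[.069,.065]
BOX=np.r_[np.c_[k,[0]*4],np.c_[k,[.092]*4]]
for n in("top","scene"):
    z=np.load(n+"0.npz"); W=cloud(n,z["d"])
    M=((W[...,2]>.008)&(abs(W[...,0]-.5)<.15)&(abs(W[...,1])<.13)).astype(np.uint8)
    if n=="top": # drop tab by opening
        M=cv2.morphologyEx(M,cv2.MORPH_OPEN,np.ones((21,21)))
    else: M=cv2.morphologyEx(M,cv2.MORPH_CLOSE,np.ones((5,5)))
    x,f=hullfit(n,z["p"],BOX,[.5065,-.0095,.06],win=.115,M=M.astype(float)); print(n,x,f,"nest",x[:2]+.003*np.array([cos(x[2]),sin(x[2])]))
    # colour edge yaw check on the bright tab
z=np.load("top0.npz"); p=z["p"]; M=softmask(p)
x,f=hullfit("top",p,BOX,[.5065,-.0095,.06],win=.115,M=cv2.morphologyEx(M,cv2.MORPH_OPEN,np.ones((21,21)))); print("colour",x,f)
```

```text
top [0.47387101 0.01211471 0.01932615] 1.5104797056077333 nest [0.47687045 0.01217268]
scene [ 0.50040968 -0.01216069  0.05696604] 0.036701766821688575 nest [ 0.50340481 -0.01198988]
colour [ 0.50626101 -0.01121611  0.0519608 ] 0.040321457049840484
```

Nest at (0.5092,-0.0103), yaw about 0.065 (the estimates range 0.05 to 0.08). I'll squeeze each tray once where it lies. That centres it exactly on the gripper, so one photo then gives the camera-to-robot offset.

```bash
cat >> h.py <<'E'
NZ=np.array([.5092,-.0103,.065])
def tool(yaw): return Rz(yaw)@DOWN
E
python3 - <<'E'
from h import *
T={"A":[.5868,.2468,2.9148],"C":[.3562,.3193,-1.8409],"D":[.3538,-.3075,.5161],"B":[.5532,-.275,-1.4809]}
for k in "ACDB":
    x,y,w=T[k]
    for h in (0,pi):
        q=solve_ik([x,y,.0],tool(w+h)); qp=solve_ik([NZ[0],NZ[1],.1],tool(NZ[2]+h)); print(k,round(h),q is not None and np.round(q[5],2),qp is not None and np.round(qp[5],2))
command_gripper(.078)
Z={}
for k in "CADB":
    x,y,w=T[k]; h=min((0,pi),key=lambda h:abs(solve_ik([x,y,.06],tool(w+h))[5]) if solve_ik([x,y,.06],tool(w+h)) is not None else 9)
    if k=="D": move_to([.40,0,.3],DOWN)
    move_to([x,y,.10],tool(w+h)); servo_line([x,y,.025],speed=.2)
    hit=servo_line([x,y,-.02],speed=.03,threshold=4); z=read_position()[2]
    servo_line([x,y,z+.007],speed=.1); command_gripper(.06); o=read_opening(); g=read_gripper_force()
    P=read_position(); command_gripper(.078); servo_line([x,y,.10],speed=.3)
    print(k,h,hit,"zfloor",round(z,4),"o",round(o,4),"g",round(g,1),P.round(4),read_t())
move_to([.30,0,.30],DOWN)
p,d=camera("top"); np.savez("top2.npz",p=p,d=d)
for k in T:
    x,f=hullfit("top",p,TRAY,T[k]); dx=(x-T[k])[:2]; ty=np.array([-sin(T[k][2]),cos(T[k][2])])
    print(k,x.round(4),round(f,3),"moved in tray axes",(np.array([ty[1],-ty[0]])@dx*1e3).round(1),(ty@dx*1e3).round(1),"bias(cam-true) along ty mm",((ty@dx)*1e3).round(2),"ty",ty.round(2))
E
```

```text
A 0 -2.63 -0.23
A 3 0.51 2.91
C 0 2.42 -0.23
C 3 -0.72 2.91
D 0 -1.39 -0.23
D 3 1.75 2.91
B 0 0.9 -0.23
B 3 -2.24 2.91
C 3.141592653589793 True zfloor -0.0103 o 0.0646 g 64.9 [ 0.3562  0.3193 -0.0031] 31.9417
A 3.141592653589793 True zfloor -0.0103 o 0.0643 g 66.8 [ 0.5869  0.2469 -0.0029] 35.9917
D 0 True zfloor -0.0103 o 0.0644 g 64.4 [ 0.3537 -0.3074 -0.0031] 41.6833
B 0 True zfloor -0.0102 o 0.0643 g 66.7 [ 0.5532 -0.275  -0.0029] 46.5917
A [0.5867 0.2466 2.9122] 0.009 moved in tray axes 0.1 0.3 bias(cam-true) along ty mm 0.26 ty [-0.22 -0.97]
C [ 0.356   0.3195 -1.8274] 0.011 moved in tray axes -0.1 -0.2 bias(cam-true) along ty mm -0.22 ty [ 0.96 -0.27]
D [ 0.3545 -0.3086  0.5181] 0.005 moved in tray axes 0.1 -1.3 bias(cam-true) along ty mm -1.3 ty [-0.49  0.87]
B [ 0.5536 -0.275  -1.4787] 0.007 moved in tray axes 0.0 0.4 bias(cam-true) along ty mm 0.43 ty [1.   0.09]
```

Offsets are about 1 mm or less. Pick and place the first tray (D).

```bash
cat >> h.py <<'E'
import json,sys
T0={"A":[.5867,.2466,2.9122],"C":[.356,.3195,-1.8274],"D":[.3542,-.3078,.518],"B":[.5535,-.275,-1.479]}
HALF={"A":pi,"C":pi,"D":0,"B":0}
ZG=-.003
def look():
    move_to([.30,0,.30],DOWN); return camera("top")
def pick(k,pose):
    x,y,w=pose; R=tool(w+HALF[k]); command_gripper(.078)
    move_to([x,y,.10],R); servo_line([x,y,.02],speed=.25); servo_line([x,y,ZG],speed=.06)
    command_gripper(.06); o=read_opening(); servo_line([x,y,.24],speed=.25); print(k,"grip",round(o,4),round(read_opening(),4),read_t()); return o>.062
def place(k,layer,nest):
    zs=ZG+.012+.017*layer; R=tool(nest[2]+HALF[k]); c,s=cos(nest[2]),sin(nest[2]); at=lambda o,z:[nest[0]+c*o[0]-s*o[1],nest[1]+s*o[0]+c*o[1],z]
    move_to(at((0,0),.24),R); servo_line(at((0,0),zs+.02),speed=.2)
    offs=[(0,0,0)]+[(r*cos(a),r*sin(a),0) for r in(.0013,.0026) for a in np.arange(8)*pi/4]
    for i,o in enumerate(offs):
        if i: servo_line(at(o,zs+.007),speed=.05)
        servo_line(at(o,zs-.0015),speed=.025,threshold=7); z=read_position()[2]; print(i,np.round(o,4),"z above seat mm",round((z-zs)*1e3,2),np.round(read_wrist_force(),1))
        if z-zs<.0016: break
    else: return False
    command_gripper(.078); servo_line(at((0,0),.24),speed=.3); print("placed",read_t()); return True
E
python3 - <<'E'
from h import *
print(pick("D",T0["D"]) and place("D",0,NZ))
p,d=look(); np.savez("top3.npz",p=p,d=d)
for k in "ABC": print(k,*[np.round(v,4) for v in hullfit("top",p,TRAY,T0[k])])
ST=TRAY+[0,0,.012]; print("stack",hullfit("top",p,TRAY+[0,0,.012],NZ,win=.055,M=np.clip((p.min(-1)-np.float64(0)),0,1)*0+1) if 0 else "")
z=cv2.resize(p[150:230,240:320,::-1],(500,500)); cv2.imwrite("pics/d1.png",z)
W=cloud("top",d); m=np.hypot(W[...,0]-NZ[0],W[...,1]-NZ[1])<.022; print("lid z",np.nanmedian(W[m][:,2]),"expect .033")
E
```

```text
D grip 0.0642 0.0644 52.225
0 [0 0 0] z above seat mm 0.68 [-0.6  0.8  6.5]
placed 56.6333
True
A [0.5683 0.2477 2.9113] 0.0091
B [ 0.5537 -0.275  -1.481 ] 0.0074
C [ 0.356   0.3195 -1.8276] 0.0103
stack 
lid z 0.03292468557451245 expect .033
```

View pics/d1.png

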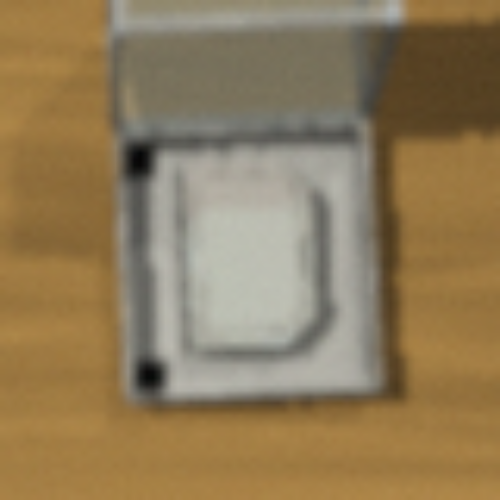

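Tray D is seated (lid top 32.9 mm, 33 expected). It sits at (255,265) in the crop with its cut corners on the right, matching the nest. Tray A was knocked 18 mm, and the new fit caught it. Continue with the rest, refitting each time.

Run:
```python
from h import *
cur={"A":[.5683,.2477,2.9113],"B":T0["B"],"C":T0["C"]}
for L,k in enumerate("BCA",1):
    if L>1:
        for j in "BCA"[L-1:]:
            x,f=hullfit("top",p,TRAY,cur[j]); print(j,x.round(4),round(f,3)); cur[j]=x
            if f>.03: print("bad fit"); sys.exit()
    if not pick(k,cur[k]) or not place(k,L,NZ): print("STOP"); break
    p,d=look(); np.savez(f"top{3+L}.npz",p=p,d=d)
    W=cloud("top",d); m=np.hypot(W[...,0]-NZ[0],W[...,1]-NZ[1])<.02; z=np.nanmedian(W[m][:,2]); print("lid z",round(z,4),"expect",.033+.017*L)
    if abs(z-.033-.017*L)>.0025: print("CHECK"); break
q,_=camera("scene"); cv2.imwrite("pics/d4.png",cv2.hconcat([cv2.resize(p[150:230,240:320,::-1],(400,400)),cv2.resize(q[150:250,140:240,::-1] if 0 else q[150:260,145:265,::-1],(400,366+34))]))
```

```text
B grip 0.0645 0.0639 61.7417
0 [0 0 0] z above seat mm 0.62 [-1.  -0.3  6.7]
placed 65.8
lid z 0.0495 expect 0.05
C [ 0.356   0.3195 -1.8278] 0.011
A [0.5681 0.2478 2.9084] 0.01
C grip 0.0645 0.064 70.775
0 [0 0 0] z above seat mm 0.49 [-1.5 -0.4  8.5]
placed 76.7
lid z 0.0667 expect 0.067
A [0.5681 0.2478 2.9084] 0.01
A grip 0.0642 0.0642 83.575
0 [0 0 0] z above seat mm 0.38 [-1.7 -0.3  9. ]
placed 88.3667
lid z 0.0836 expect 0.084
```

View pics/d4.png

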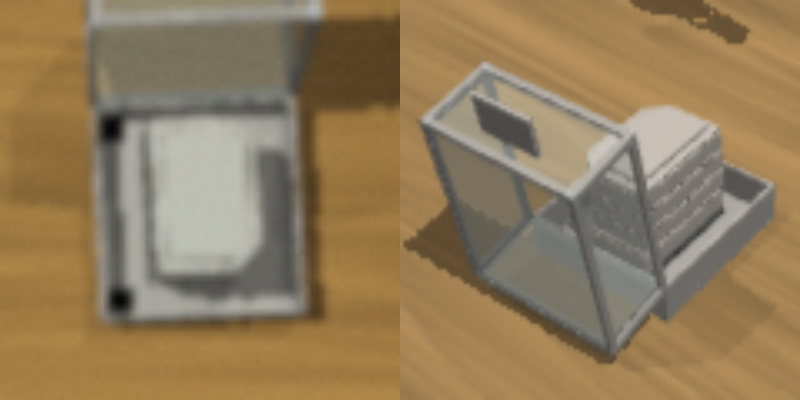

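Four trays sit aligned in a flush stack (left crop 205,195; right 690,180). All the lid heights are right. Now swing the cover shut by its tab.

```bash
cat > shut.py <<'E'
import h
from h import *
h.CX,h.CY,h.CYAW=.5062,-.0105,.063
d=np.load("top6.npz")["d"]; W=cloud("top",d); m=(W[...,2]>.15)&(W[...,2]<.21)&(W[...,0]>.58)&(W[...,0]<.72)&(abs(W[...,1])<.06); print("tab-ish",m.sum(),W[m].mean(0),W[m].max(0))
print("expect",tabpose(1.75,radians(115),0)[0])
th=np.linspace(1.75,.03,15); aa=np.radians(np.linspace(115,68,15))
for t,a in list(zip(th,aa))+[(1.75,aa[0])]:
    if solve_ik(*tabpose(t,a,.012)) is None: print("no ik",t); sys.exit()
if solve_ik(*tabpose(1.75,aa[0],-.09)) is None: print("no ik start"); sys.exit()
command_gripper(.068); move_to([.5,0,.36],DOWN)
move_to(*tabpose(1.75,aa[0],-.09)); print("hit",servo_line(tabpose(1.75,aa[0],.012)[0],speed=.1,threshold=12))
command_gripper(.04); o=read_opening(); print("open",o)
if o<.044: sys.exit()
for t,a in zip(th[1:],aa[1:]):
    servo_line(*tabpose(t,a,.012),speed=.10); print(round(t,2),round(read_opening(),4),np.round(read_wrist_force(),1))
command_gripper(.068); servo_line(tabpose(.03,aa[-1],-.10)[0],speed=.2)
move_to([.30,.15,.30],DOWN); hold(2)
p,d=camera("scene"); q,_=camera("top"); W=cloud("top",_); m=(abs(W[...,0]-.507)<.05)&(abs(W[...,1]+.01)<.05); print("cover z",np.nanmedian(W[m][:,2]),read_t())
cv2.imwrite("pics/end.png",cv2.hconcat([cv2.resize(q[150:240,240:330,::-1],(400,400)),cv2.resize(p[140:260,150:270,::-1],(400,400))]))
E
python3 shut.py
```

```text
tab-ish 849 [ 6.30212526e-01 -2.75642848e-04  1.62502284e-01] [0.66559665 0.05999475 0.19074816]
expect [ 0.64647218 -0.00165114  0.17252878]
no ik start
```

```bash
ls -la pics/end.png
```

```text
ls: cannot access 'pics/end.png': No such file or directory
```

```bash
sed -i 's/linspace(115,68,15)/linspace(104,68,15)/' shut.py; python3 shut.py
```

```text
tab-ish 849 [ 6.30212526e-01 -2.75642848e-04  1.62502284e-01] [0.66559665 0.05999475 0.19074816]
expect [ 0.64647218 -0.00165114  0.17252878]
hit False
open 0.04848973816203987
1.63 0.0481 [4.2 6.3 1.6]
1.5 0.0476 [2.5 7.3 0.5]
1.38 0.0479 [3.  7.9 1. ]
1.26 0.0483 [2.1 7.8 3.2]
1.14 0.0479 [0.9 9.1 4.4]
1.01 0.0484 [-0.6  8.9  6.5]
0.89 0.0478 [-2.9  9.4 11.9]
0.77 0.0476 [-4.7  9.2 12.1]
0.64 0.0479 [-3.9  9.4  8.6]
0.52 0.0477 [-5.3 10.1  8.3]
0.4 0.0478 [-1.2 10.   3. ]
0.28 0.0477 [ 3.6 11.8  0.9]
0.15 0.0477 [ 4.8 13.1 -1.4]
0.03 0.0477 [ 3.7 13.1 -0.1]
cover z 0.09188389655525175 103.45
```

View pics/end.png

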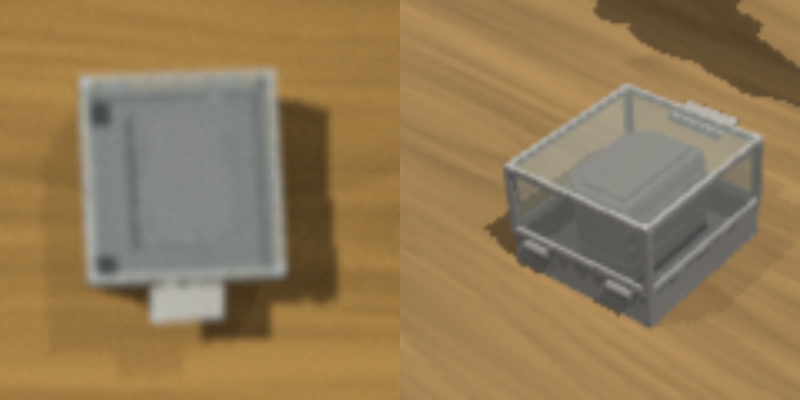

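The cover is shut: its top is at 91.9 mm (92 expected), and the stack stands straight inside (640,180). The robot is clear of everything, so I'm handing in.

```bash
python3 -c "
from cell import *
print(job_done())"
```

```text
the job is handed in; nothing more can be done
None
```

All four trays are shut and stacked fully home on the nest, the right way round, with the cover closed over them; the dish and jar were left alone, and the job was handed in at about 104 s.

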